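# Hold open the cover of a shielded wafer-probe box

### The arm

A 6-joint arm with a two-finger parallel gripper is mounted at the origin on the work surface. World frame = base frame: x ahead of the robot, y to its left, z up, the work surface at z = 0. Lengths are in mm, angles in degrees, forces in N, time in s.
With the tool pointing down it reaches from about 300 to 875 mm from the base axis. Payload 6.4 kg.
Tool frame: the origin (TCP) lies midway between the tips of the shut fingers; the grasp point (between the pads) lies 19 mm behind it; z points along the fingers, x is the direction in which the jaws open and shut, and the axes are right-handed (so a half turn about z gives the same grasp; the last joint's range is limited). The gripper opens to 85 mm and grips with 20 to 120 N. Pads are 22 mm wide; open, the fingers measure 114 mm over their backs; the gripper's body (76 mm by 85 mm) begins 54 mm behind the grasp point. The pads swing forward as they close: fully open they stand 13 mm farther back than shut.
Start: joints at [51.205, 10.359, 92.074, -0, 77.567, -11.82], TCP at [260.811, 512.463, 231.288] pointing down, gripper open.
Joint ranges: [-171.53, 171.53], [-51.25, 118.39], [17.06, 147.69], [-65.23, 245.23], [0, 150.52], [-178.68, 178.68]. Speed limits (degrees/s): [147.25, 147.25, 172.46, 180, 180, 180].

### API

Orientations are given as [roll, pitch, yaw] about the fixed x, y, z axes, in that order (R = Rz(yaw) Ry(pitch) Rx(roll)).
In Python, from station import get_obs, camera, hand_in gives the robot as it stands.
- The arm moves only by the shell command python3 -m handwheel 'ROWS' [FORCE]. ROWS is JSON, one flat list of numbers, 7 for each row, row after row: the turn, a rotation vector about the tool's x, y, z in rad, then the shift along the tool's x, y, z in m, then the opening in per cent of the stroke, from 0 (shut) to 100 (fully open). In form: [wx, wy, wz, x, y, z, grip, wx, wy, wz, x, y, z, grip, ...]. A call has 1 to 8 rows; each row is the pose to reach, as a shift and turn from the pose commanded when the call began, along the tool's axes at that moment; what a row does not reach only later rows make up. A row lasts 1/12 s, in which the tool goes at most 41.7 mm and 7.16 degrees, less where a joint would pass 70% of its speed; a pose out of reach is approached as far as the arm can. A call with a gripper value outside its range is refused whole. The fingers move at their own pace and stop on an object; FORCE is the grip in N (left out, the last holds). Time passes only in rows, so rows that repeat a pose let the fingers close. It gives the time, the measured TCP pose, the force and the opening at its end, in the units of the state.
- get_obs(): the state, without advancing time (a new reading comes with each control period).
- camera(name): name is "scene" or "top"; returns a dict with "pixels" (384x512x3 uint8, red, green, blue), "K" (3x3 intrinsics, pixels), "distortion" ([k1, k2, p1, p2, k3] as OpenCV has them; the pictures are not rectified), "R" (3x3) and "t" (3): a world point X has camera coordinates R X + t. Camera axes: x right, y down, z forward; pixel columns grow to the right and rows downward; lengths in mm; the calibration is good to about 2 mm. A picture is of the moment at which its call begins. There is no depth.
- hand_in(): hands the job in, once; it reports no verdict.
The state is a dict: "time": time; "joint_pos": joint angles; "qd": joint speeds; "tau": joint torques, N m; "ee_pos": TCP position; "orientation": TCP orientation; "contact_force": force on the tool from outside, world axes, zero at the start; "wrist_torque": the same for the moment, N m; "grip_width": opening from 0.0 (shut) to 1.0 (fully open).
Only numpy, scipy, OpenCV 4.12 (cv2) and the standard library are available. Lean on these libraries where they do the work, as an engineer would, in place of code of your own. Each camera call takes 0.05 s, during which the arm holds its last target. There are 200 camera calls.

### The job

I need to get at the wafer in the shielded probe box, but nobody can see whether its cover is latched. Take the round brass knob and tug it gently upwards: if the cover is caught, turn the knob until it lets go, without wrenching the cover against its catch, then lift the cover by the knob to 45 degrees or more and finish still gripping the knob and holding the cover open, as it falls shut by itself. Leave the other things on the bench where they are.

Things in the scene. Friction and masses are not known exactly. Their poses are not given: they have to be found in the camera images.
- probe_box: Shielded probe box, bare aluminium, 240 deep (x) by 260 wide (y), fixed to the bench; with the cover shut its top face is 102 mm above the bench. Origin: centre of its underside, on the bench. x points from the front (knob) to the back (hinge), y along the hinge, z up. It may stand turned by up to 20 degrees.
- cover: Dark steel cover of the box, a plate 250 by 268 by 12 mm with a folded edge, about 0.5 kg with its latch. Origin on the hinge line, at mid width and at the plate's underside; shut, its axes are parallel to the box's. The knob stands on its middle line, 39 mm behind the front edge.
- cover_angle (a joint): Angle of the cover about its back hinge, rad: 0 shut, 1.25 up against its stop; the front edge rises. It has no stay and falls shut from any angle when let go. Lifting it at the knob takes 3 to 5 N, up to 10 N if a firm grip resists the knob's tilting. A caught cover has about 2 mm of play at the knob (0.01 rad), then stops hard; a free one simply comes up.
- knob (a point): Middle of the head of the brass latch knob, where to grip: an upright round knurled cylinder 32 mm across, 24 tall, on a 16 mm stem. Point 29 mm above the cover's top face, 12 mm below the head's top; 209 mm from the hinge line and 41 mm above it when shut. Axes are the cover's and do not turn with the knob. Turning it takes about 0.1 N m; it has no stops and looks the same at every angle.
- hinge (a point): Middle of the cover's hinge line, 124 mm behind the box's centre and 90 mm above the bench. The hinge runs along the box's y axis.
- keeper: Slotted bracket hidden in the box under the knob (origin on its axis, 64 mm up); the knob's cross-bar catches under it. Caught and free alternate at each quarter turn, either way round, and the knob clicks in place there: a quarter turn frees a caught latch and catches a free one. At the start it is as often caught as free. Pulling a caught cover with over 40 N bends the bracket.
- positioner: Bystander: micropositioner with a black foot 60 by 70 mm, bronze body and brass screws, 74 mm tall, 0.45 kg, loose beside the box. Origin: centre of its underside.
- wafer_case: Bystander: flat round white wafer case, 114 mm across, 17 mm tall, loose on the other side of the box. Origin: centre of its underside.
- screwdriver: Bystander: small screwdriver with a blue handle, 150 mm long, lying on the bench in front of the box, along its front. Origin: about its middle, on the bench.

How it is judged (in metres and radians):
On the way:
1. the cover is tugged: the fingers are on it and it has risen off its seat by its play (contact force between the fingers and cover above 1 N and value of joint cover_angle above 0.004 rad and distance between the grasp point and knob below 0.035 m), for 0.1 s.
At the end, for the whole second after the job is handed in: The cover is open at least 0.72 rad (41 deg), still (under 0.1 rad/s), held only by fingers gripping its knob (grasp point within 35 mm of the knob's middle, over 2 N of contact), nothing else propping it; positioner, wafer case and screwdriver within 25 mm of where they were (value of joint cover_angle above 0.72 rad and velocity of joint cover_angle between -0.1 and 0.1 rad/s and contact force between the fingers and cover above 2 N and distance between the grasp point and knob below 0.035 m and contact force between cover and keeper below 0.5 N and contact force between cover and positioner below 0.2 N and contact force between cover and wafer_case below 0.2 N and contact force between cover and screwdriver below 0.2 N and distance of each of positioner, wafer_case, screwdriver from where it was at the start of the episode below 0.025 m); the arm keeps its last pose, push and grip.
It fails at once if the caught cover is wrenched against its catch with more than 40 N (contact force between cover and keeper above 40 N).
It fails at once if the positioner, wafer case or screwdriver is knocked away by more than 25 mm (distance of any of positioner, wafer_case, screwdriver from where it was at the start of the episode above 0.025 m).
It also fails if it takes over 50 s, if anything falls off the work surface, if the arm or the gripper's body presses on something with over 40 N, if the wrist force passes 120 N, or if a joint passes its speed limit or range.

## Working session

There is one attempt and no reset: what is moved stays moved. The work goes in short steps, Python scripts to look and compute and a shell command to move; the robot and the scene stay as the last step left them, time stands still between calls to the robot, and variables do not carry over. Pictures are saved under pics/ and viewed, about 8 in all and at most 12, crops included, and the job is handed in when it is done.

```bash
mkdir -p pics; ls
python3 - <<'E'
from station import get_obs,camera
import cv2,numpy as np,pickle
o=get_obs();print({k:np.round(v,3).tolist() for k,v in o.items()})
d={n:camera(n) for n in("scene","top")}
pickle.dump(d,open('c0.pkl','wb'))
for n in d:
    cv2.imwrite(f'pics/{n}0.png',cv2.resize(d[n]["pixels"][:,:,::-1],None,fx=1.5,fy=1.5,interpolation=cv2.INTER_CUBIC))
    c=d[n];print(n,np.round(c["K"],1).tolist(),c["distortion"],(-np.array(c["R"]).T@c["t"]).round())
E
```

```text
pics
{'time': 0.0, 'joint_pos': [51.206, 10.402, 92.132, 0.002, 77.567, -11.82], 'qd': [-0.117, 0.08, -0.059, -0.08, -0.026, -0.011], 'tau': [-0.001, -44.486, -35.134, -0.0, 0.009, -0.0], 'ee_pos': [260.433, 512.023, 230.385], 'orientation': [-179.978, 0.098, 63.026], 'contact_force': [0.708, 0.022, -0.687], 'wrist_torque': [0.072, 0.01, -0.016], 'grip_width': 1.001}
scene [[373.4, 0.0, 258.8], [0.0, 373.4, 191.5], [0.0, 0.0, 1.0]] [-0.05044251  0.          0.          0.          0.        ] [ 871. -288.  839.]
top [[391.6, 0.0, 255.4], [0.0, 391.6, 189.7], [0.0, 0.0, 1.0]] [-0.11149856  0.          0.          0.          0.        ] [ 466.   35. 1030.]
```

View pics/scene0.png

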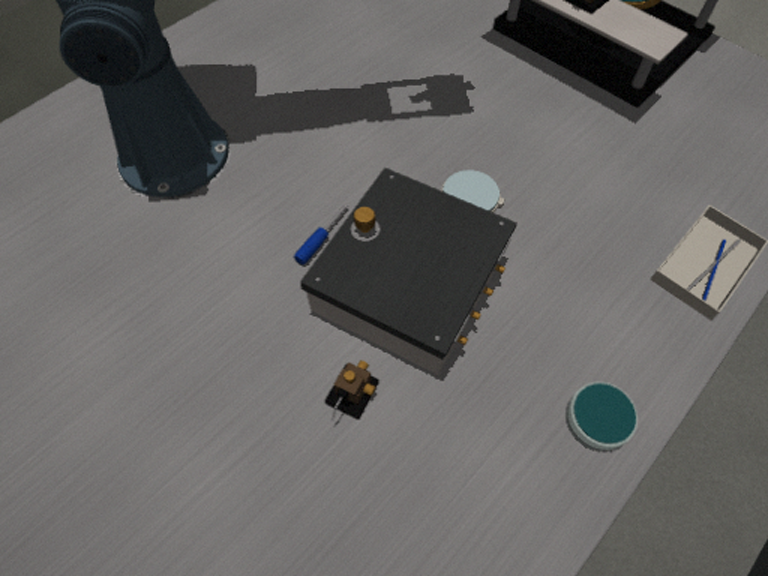

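View pics/top0.png

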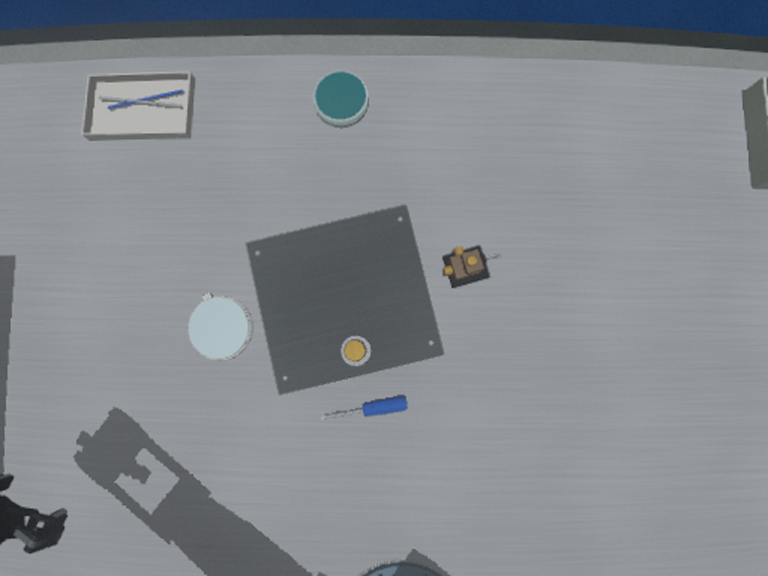

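The scene picture shows the dark cover, with the knob head at about (364,214) in the 1.5x view. The top picture shows the knob at (355,350), the cover corners at (247,242), (406,206), (443,354) and (279,394), the case on the left, the positioner on the right and the screwdriver in front. Next I measure.

```bash
cat > h.py <<'E'
import cv2,numpy as np,pickle
from scipy.spatial.transform import Rotation as Ro
def ray(c,uv):
    n=cv2.undistortPoints(np.array([[uv]],float),c["K"],np.array(c["distortion"]))[0,0]
    R=np.array(c["R"]);return -R.T@np.array(c["t"]).ravel(),R.T@np.r_[n,1]
def atz(c,uv,z):
    o,d=ray(c,uv);return o+d*(z-o[2])/d[2]
def plan(R0,p0,R1,p1):
    "rotvec and shift (m) in tool axes"
    return (R0.inv()*R1).as_rotvec(), R0.inv().apply(np.array(p1)-p0)/1000
E
python3 - <<'E'
from h import *
d=pickle.load(open('c0.pkl','rb'));t,s=d["top"],d["scene"]
for c,n in((t,"top"),(s,"scene")):
    hsv=cv2.cvtColor(c["pixels"],cv2.COLOR_RGB2HSV)
    m=cv2.inRange(hsv,(8,120,60),(30,255,255))
    _,_,st,ce=cv2.connectedComponentsWithStats(m)
    print(n,[(ce[i].round(1).tolist(),st[i].tolist()) for i in range(1,len(st)) if st[i,4]>25])
q=[(247,242),(406,206),(443,354),(279,394)]
P=[atz(t,((u+.5)/1.5-.5,(v+.5)/1.5-.5),102) for u,v in q]
print(np.round(P))
S=[(516,224),(387,168),(302,285),(444,356)]
print(np.round([atz(s,((u+.5)/1.5-.5,(v+.5)/1.5-.5),102) for u,v in S]))
for i in range(4): e=P[(i+1)%4]-P[i];print(np.linalg.norm(e).round(1),np.degrees(np.arctan2(e[1],e[0])).round(1))
print(atz(t,(236.3,233),143),atz(s,(242.3,141.5),143))
E
```

```text
top [([236.1, 233.3], [230, 227, 13, 14, 141])]
scene [([242.4, 142.9], [236, 138, 14, 12, 122]), ([241.6, 243.2], [239, 241, 6, 6, 28]), ([232.5, 250.1], [229, 245, 10, 12, 61]), ([245.6, 258.9], [242, 256, 8, 7, 42])]
[[643. 259. 102.]
 [705.   3. 102.]
 [468. -57. 102.]
 [402. 200. 102.]]
[[645. 259. 102.]
 [407. 202. 102.]
 [476. -60. 102.]
 [710.  -1. 102.]]
263.7 -76.4
244.9 -165.8
264.9 104.4
248.6 13.9
[472.4443478  79.819536  143.       ] [469.95107182  82.69519401 143.        ]
```

Run:
```python
from h import *
R0=Ro.from_euler('xyz',[180,0,63.025],degrees=True)
R1=Ro.from_euler('xyz',[180,0,104],degrees=True)
print(plan(R0,[260.8,512.46,231.3],R1,[471.5,81,200]))
```

```text
(array([ 0.00000000e+00,  8.75804519e-17, -7.15148661e-01]), array([-0.28894523,  0.38348778,  0.0313    ]))
```

```bash
python3 -m handwheel '[0,0,-0.09,-0.024,0.032,0.003,100, 0,0,-0.18,-0.048,0.064,0.006,100, 0,0,-0.27,-0.072,0.096,0.008,100, 0,0,-0.36,-0.096,0.128,0.010,100, 0,0,-0.45,-0.120,0.160,0.013,100, 0,0,-0.54,-0.144,0.192,0.016,100, 0,0,-0.63,-0.168,0.224,0.018,100, 0,0,-0.715,-0.192,0.256,0.021,100]' 40
python3 - <<'E'
from h import *
R0=Ro.from_euler('xyz',[180,0,63.025],degrees=True)
R1=R0*Ro.from_rotvec([0,0,-.715]);p=R0.apply([-192,256,21])+[260.8,512.46,231.3]
print(p,plan(R1,p,R1,[471.5,81,190]))
E
```

```text
time: 0.77
ee_pos: [402.1, 223.4, 210.1]
orientation: [180.0, -0.0, 104.3]
contact_force: [0.4, 1.1, 0.2]
grip_width: 0.997
[401.85683684 225.22669973 210.3       ] (array([0., 0., 0.]), array([-0.1567859 ,  0.03270618,  0.0203    ]))
```

```bash
python3 -m handwheel '[0,0,0,-0.030,0.006,0.004,100, 0,0,0,-0.060,0.012,0.008,100, 0,0,0,-0.090,0.018,0.012,100, 0,0,0,-0.120,0.025,0.016,100, 0,0,0,-0.140,0.029,0.020,100, 0,0,0,-0.157,0.033,0.020,100, 0,0,0,-0.157,0.033,0.020,100, 0,0,0,-0.157,0.033,0.020,100]'
python3 - <<'E'
from h import *
from station import camera
d={n:camera(n) for n in("scene","top")}
im=np.hstack([cv2.resize(d["scene"]["pixels"][80:220,170:310],None,fx=2.8,fy=2.8),cv2.resize(d["top"]["pixels"][160:300,170:310],None,fx=2.8,fy=2.8)])
cv2.imwrite('pics/a1.png',im[:,:,::-1])
E
```

```text
time: 1.43
ee_pos: [471.7, 80.4, 189.9]
orientation: [-179.9, -0.0, 103.9]
contact_force: [-0.5, -0.1, 0.6]
grip_width: 0.999
```

View pics/a1.png

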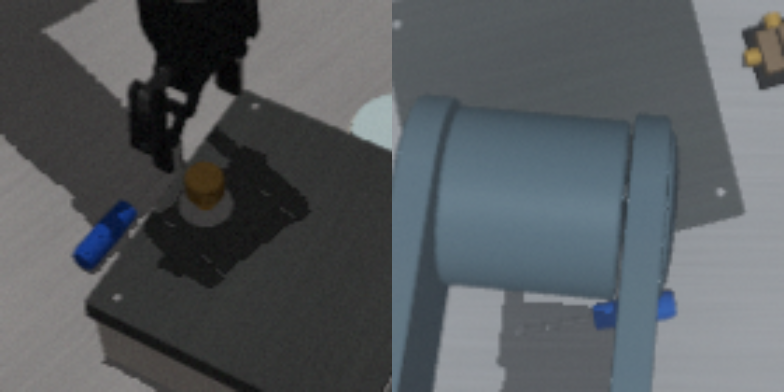

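The scene crop shows the open fingers above the knob, which is at about (205,185), with one finger on each side along the hinge direction. The top view is blocked by the arm. I descend and grip.

```bash
python3 -m handwheel '[0,0,0,0,0,0.015,100, 0,0,0,0,0,0.030,100, 0,0,0,0,0,0.045,100, 0,0,0,0,0,0.058,100, 0,0,0,0,0,0.069,100, 0,0,0,0,0,0.078,100, 0,0,0,0,0,0.078,100, 0,0,0,0,0,0.078,100]' 40
python3 -m handwheel '[0,0,0,0,0,0,20, 0,0,0,0,0,0,20, 0,0,0,0,0,0,20, 0,0,0,0,0,0,20, 0,0,0,0,0,0,20, 0,0,0,0,0,0,20, 0,0,0,0,0,0,20, 0,0,0,0,0,0,20]' 40
python3 - <<'E'
from h import *
from station import camera,get_obs
o=get_obs();print(o["ee_pos"],o["contact_force"],o["wrist_torque"],o["grip_width"])
d={n:camera(n) for n in("scene",)}
cv2.imwrite('pics/a2.png',cv2.resize(d["scene"]["pixels"][80:220,170:310],None,fx=3,fy=3,interpolation=2)[:,:,::-1])
E
```

```text
time: 2.2
ee_pos: [471.6, 81.3, 112.1]
orientation: [-180.0, -0.0, 104.0]
contact_force: [0.1, -0.4, 0.2]
grip_width: 1.002
time: 2.87
ee_pos: [472.3, 80.5, 113.0]
orientation: [180.0, 0.1, 104.0]
contact_force: [-1.0, -3.4, 5.8]
grip_width: 0.365
[472.2965593   80.47268657 112.95890299] [-0.99043135 -3.37294902  5.75270225] [-0.36162349  0.26884032  0.02528944] 0.3653327477099651
```

View pics/a2.png

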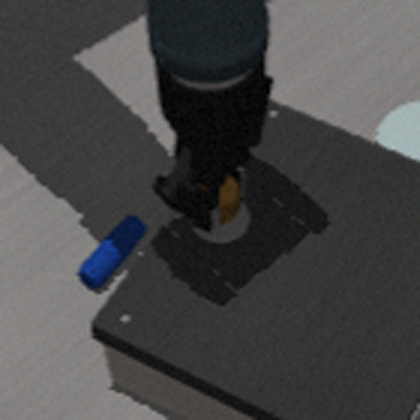

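The crop shows the fingers closed on the knob at about (230,195). The opening of 0.365 (31 mm) matches the 32 mm head. Now a gentle tug in 1 mm steps.

```bash
for i in 1 2 3; do python3 -m handwheel '[0,0,0,0,0,-0.0005,20, 0,0,0,0,0,-0.001,20, 0,0,0,0,0,-0.001,20]' | grep -E 'time|ee_pos|contact'; done
```

```text
time: 3.17
ee_pos: [472.2, 80.5, 113.1]
contact_force: [2.4, -2.5, -2.8]
time: 3.42
ee_pos: [472.3, 80.6, 114.1]
contact_force: [3.8, -3.3, -5.1]
time: 3.67
ee_pos: [472.5, 80.6, 115.1]
contact_force: [5.0, -3.3, -5.8]
```

```bash
for i in 1 2; do python3 -m handwheel '[0,0,0,0,0,-0.0005,20, 0,0,0,0,0,-0.001,20, 0,0,0,0,0,-0.001,20]' | grep -E 'time|ee_pos|contact'; done
```

```text
time: 3.92
ee_pos: [472.7, 80.6, 116.2]
contact_force: [5.9, -2.6, -6.8]
time: 4.17
ee_pos: [472.9, 80.7, 117.2]
contact_force: [7.2, -2.9, -6.6]
```

```bash
for i in 1 2; do python3 -m handwheel '[0,0,0,0,0,-0.0007,20, 0,0,0,0,0,-0.0014,20, 0,0,0,0,0,-0.002,20, 0,0,0,0,0,-0.002,20]' | grep -E 'time|ee_pos|contact'; done
python3 - <<'E'
from h import *
from station import camera
c=camera("scene");cv2.imwrite('pics/a3.png',cv2.resize(c["pixels"][80:220,170:310],None,fx=3,fy=3,interpolation=2)[:,:,::-1])
E
```

```text
time: 4.5
ee_pos: [473.3, 80.8, 119.3]
contact_force: [8.8, -1.3, -6.8]
time: 4.83
ee_pos: [473.7, 80.9, 121.4]
contact_force: [10.2, -1.1, -8.0]
```

View pics/a3.png

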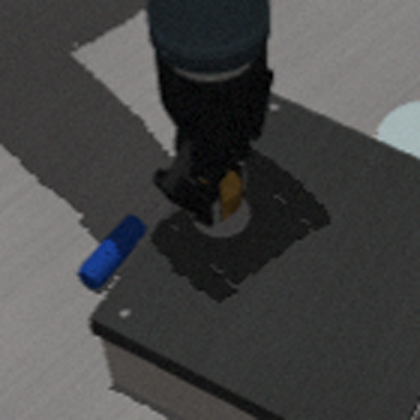

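The crop shows the cover's front corner up from (93,328) to (92,322) and the screw from (125,318) to (125,313). The knob rose 8 mm, far beyond the 2 mm play, at a flat force of about 7 N, so the cover is free. I now follow the hinge arc, with the tool turning along with the cover.

```bash
python3 -m handwheel '[0.02,0,0,0,0.0006,-0.0012,20, 0.04,0,0,0,0.0012,-0.0024,20, 0.06,0,0,0,0.0017,-0.0035,20, 0.06,0,0,0,0.0017,-0.0035,20]' 60
python3 -m handwheel '[0.03,0,0,0,0.0008,-0.0063,20, 0.06,0,0,0,0.0017,-0.0125,20, 0.09,0,0,0,0.0028,-0.0187,20, 0.12,0,0,0,0.0041,-0.0249,20]'
```

```text
time: 5.22
ee_pos: [473.6, 80.9, 124.6]
orientation: [-176.5, 0.0, 104.0]
contact_force: [1.2, -5.2, -2.1]
grip_width: 0.359
time: 5.55
ee_pos: [479.1, 82.3, 149.4]
orientation: [-169.7, 0.0, 104.0]
contact_force: [3.3, -5.0, -3.0]
grip_width: 0.355
```

Forces are low and the tool is following the arc, so I continue.

```bash
python3 -m handwheel '[0.03,0,0,0,0.0008,-0.0063,20, 0.06,0,0,0,0.0017,-0.0125,20, 0.09,0,0,0,0.0028,-0.0187,20, 0.12,0,0,0,0.0041,-0.0249,20, 0.15,0,0,0,0.0056,-0.0310,20, 0.18,0,0,0,0.0073,-0.0371,20, 0.21,0,0,0,0.0092,-0.0431,20, 0.24,0,0,0,0.0112,-0.0490,20]'
python3 -m handwheel '[0.03,0,0,0,0.0008,-0.0063,20, 0.06,0,0,0,0.0017,-0.0125,20, 0.09,0,0,0,0.0028,-0.0187,20, 0.12,0,0,0,0.0041,-0.0249,20, 0.15,0,0,0,0.0056,-0.0310,20, 0.18,0,0,0,0.0073,-0.0371,20, 0.21,0,0,0,0.0092,-0.0431,20, 0.24,0,0,0,0.0112,-0.0490,20]'
python3 - <<'E'
from h import *
from station import camera,get_obs
print(get_obs()["joint_pos"])
c=camera("scene");cv2.imwrite('pics/a4.png',cv2.resize(c["pixels"][40:280,140:380],None,fx=2.4,fy=2.4,interpolation=2)[:,:,::-1])
E
```

```text
time: 6.22
ee_pos: [498.1, 87.1, 195.4]
orientation: [-155.8, 0.0, 104.0]
contact_force: [0.6, -3.8, -2.8]
grip_width: 0.354
time: 6.88
ee_pos: [527.3, 94.5, 235.6]
orientation: [-142.1, 0.0, 104.0]
contact_force: [-0.9, -4.2, -1.1]
grip_width: 0.357
[   1.91902007   32.87475481   69.56033336   -8.14080392  114.66443716
 -102.98442479]
```

View pics/a4.png

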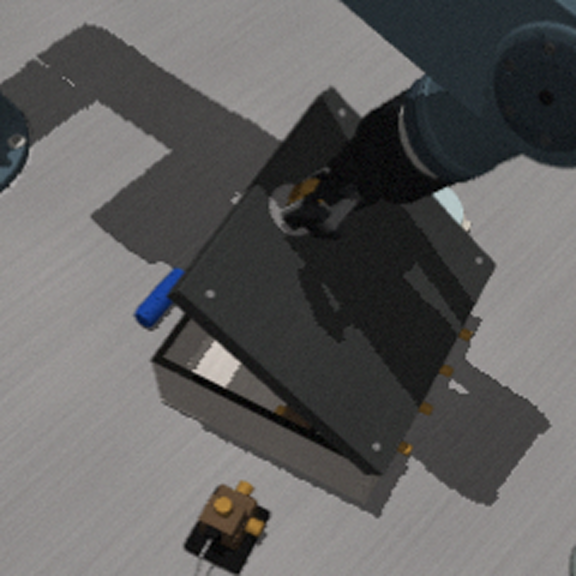

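The cover is clearly open, with the knob held in the fingers at about (300,200). The angle is about 0.66 rad, so one more arc to about 0.90.

```bash
python3 -m handwheel '[0.03,0,0,0,0.0008,-0.0063,20, 0.06,0,0,0,0.0017,-0.0125,20, 0.09,0,0,0,0.0028,-0.0187,20, 0.12,0,0,0,0.0041,-0.0249,20, 0.15,0,0,0,0.0056,-0.0310,20, 0.18,0,0,0,0.0073,-0.0371,20, 0.21,0,0,0,0.0092,-0.0431,20, 0.24,0,0,0,0.0112,-0.0490,20]'
python3 -m handwheel '[0,0,0,0,0,0,20, 0,0,0,0,0,0,20, 0,0,0,0,0,0,20, 0,0,0,0,0,0,20, 0,0,0,0,0,0,20, 0,0,0,0,0,0,20]'
python3 - <<'E'
from h import *
from station import camera,get_obs
c=camera("scene");cv2.imwrite('pics/a5.png',cv2.resize(c["pixels"][40:280,140:380],None,fx=2.4,fy=2.4,interpolation=2)[:,:,::-1])
o=get_obs();print(o["joint_pos"],o["qd"])
E
```

```text
time: 7.6
ee_pos: [565.1, 104.1, 267.8]
orientation: [-128.4, -0.0, 104.0]
contact_force: [-1.2, -4.3, 1.6]
grip_width: 0.352
time: 8.1
ee_pos: [565.0, 104.1, 267.7]
orientation: [-128.5, -0.0, 104.0]
contact_force: [-1.0, -5.2, 1.7]
grip_width: 0.354
[   3.29338205   46.18629456   51.18239209  -11.48683505  133.11440972
 -104.6077326 ] [-0.00165753  0.1602471  -0.25932586 -0.15590227  0.20467001  0.01361826]
```

View pics/a5.png

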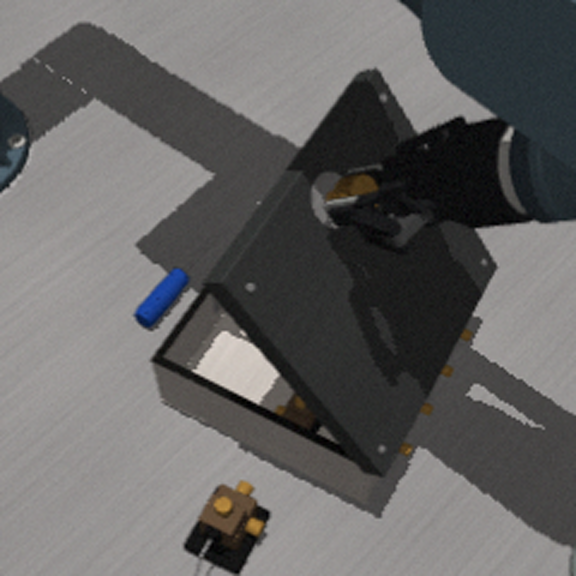

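The fingers hold the knob at about (350,190), the cover is well open, and the screwdriver and positioner look unmoved. I check the angle from the cover corner and then hand in.

Run:
```python
from h import *
from station import hand_in
c=pickle.load(open('c0.pkl','rb'))["scene"]
a=np.radians(14);X=np.array([np.cos(a),np.sin(a),0]);Y=np.array([-X[1],X[0],0]);Z=np.array([0,0,1.])
H=np.array([472,80.6,90])+209*X
obs=np.array([140+213/2.4,40+285/2.4])
e=[]
for th in np.arange(.6,1.2,.05):
    u=-X*np.cos(th)+Z*np.sin(th);n=X*np.sin(th)+Z*np.cos(th)
    p=H+248*u-134*Y+12*n
    uv=cv2.projectPoints(p[None],cv2.Rodrigues(np.array(c["R"]))[0],np.array(c["t"],float),c["K"],np.array(c["distortion"]))[0].ravel()
    e.append((np.linalg.norm(uv-obs).round(1),round(th,2)))
m=min(e);print(m)
if m[1]>.8: print(hand_in())
```

```text
(np.float64(1.9), np.float64(0.85))
the job is handed in; nothing more can be done
None
```

The cover was not caught, so I lifted it by the knob and handed the job in with the knob gripped and the cover held open at about 50 degrees.

- **Tug:** I gripped the knob along the hinge direction and tugged it upwards in 1 to 2 mm steps. It rose 8 mm, against about 2 mm of play if it had been caught, at a steady 6 to 8 N upwards. The picture showed the front corner rising too. No turn of the knob was needed.
- **Side load:** During the straight tug a sideways force built up to about 10 N. It fell to between 1 and 5 N once the tool followed the hinge arc.
- **Final angle:** The tool had turned 51.5° (0.90 rad), while the cover corner in the last picture fits 0.85 rad best, on a 0.05 rad grid with 1.9 px error. The two differ slightly, but both are above the 0.72 rad needed.
- **Final hold:** The arm was still, with the fingers on the knob at a 60 N grip setting. The wrist force was about 5 N.
- **Bystanders:** The screwdriver and positioner look unmoved in the pictures. The wafer case was hidden behind the cover in the last one, so I did not check it; the arm passed above it and no contact showed in the force readings.

The job took about 8 s of the 50 s allowed. The hand-in reported no verdict.

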